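Pin the shoe stand's barrel and snug down its lock ring

ROBOT

A 7-joint arm with a two-finger parallel gripper is mounted at the origin on the work surface. World frame = base frame: x ahead of the robot, y to its left, z up, the work surface at z = 0. Lengths are in m, angles in rad, forces in N, time in s.
With the tool pointing down it reaches from about 0.4 to 0.85 m from the base axis. Payload 4.5 kg.
Tool frame: the origin (TCP) lies at the very end of the fingers, on their centre line; the grasp point (between the pads) lies 19 mm behind it (ctrl.grasp_offset is the distance from the TCP to the grasp point, in m); z points along the fingers, y is the direction in which the jaws open and shut (so a half turn about z gives the same grasp; the last joint's range is limited). The gripper opens to 88 mm and grips with 3 to 60 N. Pads are 18 mm wide; open, the fingers measure 123 mm over their backs; the gripper's body (75 mm by 187 mm) begins 45 mm behind the grasp point.
Start: joints at [-1.224, 0.689, -0.195, 1.565, 0.157, 0.902, -0.215], TCP at [0.192, 0.595, 0.239] pointing down, gripper open.
Joint ranges: [-3.01, 3.01], [-0.46, 2.08], [-1.47, 1.51], [0.13, 2.56], [-1, 4.14], [0.04, 2.09], [-2.66, 2.66]. Speed limits (rad/s): [2.57, 2.57, 3.14, 3.14, 3.14, 3.14, 3.14].

INTERFACE

Orientations are given as [roll, pitch, yaw] about the fixed x, y, z axes, in that order (R = Rz(yaw) Ry(pitch) Rx(roll)).
In Python, from rig import ctrl, optics gives the robot as it stands. The module is installed in compiled form; this text tells all that it offers.
- The arm moves only by the tool move_arm, never from a script. Its argument "rows" is a list of rows, each a list of 7 numbers: the turn, a rotation vector about the tool's x, y, z in degrees, then the shift along the tool's x, y, z in cm, then the opening, from -1 (shut) to 1 (fully open). In form: [[ax, ay, az, tx, ty, tz, claw], ...]. A call has 1 to 10 rows; each row is the pose to reach, as a shift and turn from the pose commanded when the call began, along the tool's axes at that moment; what a row does not reach only later rows make up. A row lasts 1/8 s, in which the tool goes at most 62.5 mm and 10.7 degrees, less where a joint would pass 70% of its speed; a pose out of reach is approached as far as the arm can. A call with a gripper value outside its range is refused whole. The fingers move at their own pace and stop on an object; the grip force is fixed at half the most. Time passes only in rows, so rows that repeat a pose let the fingers close. It gives the time, the measured TCP pose, the force and the opening at its end, in the units of the state.
- ctrl.observe(): the state, without advancing time (a new reading comes with each control period).
- optics.camera(name): name is "scene" or "top" or "wrist"; returns a dict with "pixels" (480x640x3 uint8, red, green, blue), "z_map" (480x640 float32, m along the optical axis (not along the pixel's ray), 0 where there is no reading), "camera_matrix" (3x3 intrinsics, pixels), "R" (3x3) and "t" (3): a world point X has camera coordinates R X + t. Camera axes: x right, y down, z forward; pixel columns grow to the right and rows downward; lengths in m; the calibration is good to about 2 mm. A picture is of the moment at which its call begins.
- ctrl.job_done(): hands the job in, once; it reports no verdict.
The state is a dict: "time": time; "joint_positions": joint angles; "dq": joint speeds; "joint_efforts": joint torques, N m; "eef_pos": TCP position; "tcp_rot": TCP orientation; "wrist_force": force on the tool from outside, world axes, zero at the start; "torque": the same for the moment, N m; "grip_width": opening from 0.0 (shut) to 1.0 (fully open).
Only numpy, scipy, OpenCV 4.12 (cv2) and the standard library are available. Lean on these libraries where they do the work, as an engineer would, in place of code of your own. Each camera call takes 0.05 s, during which the arm holds its last target. There are 200 camera calls.

TASK

Lock the white shoe stand on the sill so it can't swivel: first take the orange-headed stop pin from its wooden block and put it through the notch in the barrel's arm, fully home in the hole in the base, so that the barrel is held still. Then, with the pin holding the barrel, turn the knurled lock ring clockwise (from above) down against the neck until it is snug, a little over half a newton-metre and well short of 1 N m, without forcing it or letting the barrel swing round. Leave the pin in, let go of everything, and leave the other things on the sill alone.

Things in the scene. Friction and masses are not known exactly. Their poses are not given: they have to be found in the camera images.
- hole (a point): Round pin hole in the shoe stand's base, 11.5 mm wide, 1.5 mm chamfer, 22 mm deep, mouth 30 mm above the sill. Origin at the centre of the mouth, z up, x towards the barrel's axis, exactly 85 mm away. Base plate: white hard silicone, fixed, 160 x 100 mm, 30 mm thick, from 30 mm behind the hole to 130 mm ahead of it along x.
- stand: The stand's fixed base with a white neck (the housing) on it, 44 mm across, its top face 60 mm above the sill. Origin on the barrel's upright axis at sill height, x and z as for hole; the hole is at x = -85 mm, y = 0.
- barrel: Upright aluminium tube 33 mm across, swivelling in the neck, with a white dome, top 101 mm above the sill. Origin on its axis at sill height, z up. A flat arm (30 mm wide, 36 to 44 mm above the sill) runs out along its -x to a U notch 13 mm wide, centred over the pin hole at the start. It swivels at 0.03 N m, the ring turns on it at 0.12 N m, so an unpinned barrel goes round with the ring.
- ring_c (a point): Centre (on the axis, half-way up) of the dark knurled lock ring on the barrel, 52 mm across, 22 mm tall. Clockwise from above it screws down, 5 mm a turn, 0.95 to 2.25 rad from the start until it sits on the neck (centre 71 mm above the sill). Runs at 0.12 N m or less; its knurled sleeve is rubber-cushioned, so once down torque climbs 3 N m per rad. Snug: 0.5 to 0.8 N m; over 1 is too much. Grip across any diameter.
- pin_grip (a point): Centre of the orange square head (16 x 16 x 28 mm, sides along x and y, z up) of the loose stop pin, 50 g. Below the head a round steel shank 10 mm across, 45 mm long, foot tapered over 4 mm; its end is 59 mm below this point. Starts upright, 65 mm above the sill, in a 13 mm hole of a fixed wooden block 60 x 60 x 30 mm. Fully home in the stand this point is 67 mm above the sill, the head clear of the arm.
- jar_c (a point): Bystander: clear glass jar with red twist cap, 66 mm across, 105 mm tall; point on its axis 50 mm up. Leave alone.
- brush_c (a point): Bystander: suede brush, dark wooden back 50 x 150 mm (long side along y), brass-coloured bristles down, 36 mm tall; its centre. Leave alone.
- guard_c (a point): Bystander: blue plastic heel guard 60 x 50 x 39 mm; point 18 mm up. Leave alone.
- tin_c (a point): Bystander: flat polish tin, red lid, 76 mm across, 24 mm tall; its centre. Leave alone.

How it is judged:
On the way, in this order (a step that is already met when the one before it is completed fails the run):
1. the stop pin is through the notch and home in the stand's hole, with the barrel still pointing straight (horizontal distance between pin_grip and hole below 0.01 m and z of pin_grip in the frame of stand below 0.071 m and angle between pin_grip's own z axis and vertical below 0.2 rad and angle between the x axis of barrel and the x axis of stand, either way round below 0.08 rad), for 0.2 s.
2. with the pin home, the ring is down on the neck and tightened so that the barrel's arm bears on the pin with more than 4.5 N (about 0.4 N m on the ring) (all of step 1 and z of ring_c in the frame of stand below 0.0712 m and contact force between pin and barrel above 4.5 N), for 0.15 s.
At the end, for the whole second after the job is handed in: The pin is upright (within 0.2 rad) and home in the hole (head centre within 10 mm of its axis and under 71 mm above the sill), the ring down on the neck (centre under 71.2 mm above the sill), the barrel within 0.08 rad of straight and at rest, all released (all of step 1 and z of ring_c in the frame of stand below 0.0712 m and linear speed of barrel below 0.02 m/s); the robot touches nothing.
It fails at once if the barrel swings more than 0.12 rad away from straight (angle between the x axis of barrel and the x axis of stand, either way round above 0.12 rad).
It fails at once if the arm bears on the pin with more than 12 N (ring forced, over about 1 N m) (contact force between pin and barrel above 12 N).
It fails at once if the jar, brush, heel guard or tin is moved more than 20 mm (distance of any of jar_c, brush_c, guard_c, tin_c from where it was at the start of the episode above 0.02 m).
It also fails if it takes over 72 s, if anything falls off the work surface, if the arm or the gripper's body presses on something with over 40 N, if the wrist force passes 120 N, or if a joint passes its speed limit or range.

## Working session

There is one attempt and no reset: what is moved stays moved. The work goes in short steps, Python scripts to look and compute and a tool call to move; the robot and the scene stay as the last step left them, time stands still between calls to the robot, and variables do not carry over. Pictures are saved under pics/ and viewed, about 8 in all and at most 12, crops included, and the job is handed in when it is done.

Besides the shell and the picture viewer there is one more tool, called after ">>>" by a JSON object that holds its "name" and its "arguments", one argument or row to a line. move_arm: Moves the arm, as the interface text tells. Its arguments: {"type":"object","properties":{"rows":{"type":"array"}},"required":["rows"]}

```bash
mkdir -p pics
cat > h.py <<'E'
import numpy as np, cv2
from rig import ctrl, optics
from scipy.spatial.transform import Rotation as Ro
def cam(n,save=None):
    c=optics.camera(n)
    if save: cv2.imwrite('pics/'+save,c['pixels'][:,:,::-1])
    return c
def world(c):
    K=c['camera_matrix'];v,u=np.mgrid[:480,:640];z=c['z_map']
    P=np.stack([(u-K[0,2])/K[0,0]*z,(v-K[1,2])/K[1,1]*z,z],-1)
    return (P-c['t'])@c['R']   # R^T(P-t)
def proj(c,X):
    p=c['camera_matrix']@(c['R']@np.array(X,float)+c['t']);return p[:2]/p[2]
E
python3 - <<'E'
from h import *
s=ctrl.observe()
for k,v in s.items(): print(k,np.round(v,4))
print(ctrl.grasp_offset)
a=cam('top','top0.png');b=cam('scene','scene0.png')
for c in(a,b):
    print(np.round(-c['R'].T@c['t'],3),np.round(c['R'][2],2),np.round(c['camera_matrix'][0],1))
cv2.imwrite('pics/both0.png',cv2.resize(np.hstack([a['pixels'],b['pixels']]),(800,300))[:,:,::-1])
E
```

```text
time 0.0
joint_positions [-1.2242  0.69   -0.1945  1.5663  0.1573  0.9025 -0.2151]
dq [ 0.0002  0.0006 -0.      0.0011 -0.0001 -0.0011  0.0032]
joint_efforts [ 1.00000e-04 -5.27552e+01 -1.26660e+00 -1.53422e+01 -5.26000e-02
  6.50000e-03  2.00000e-04]
eef_pos [0.1922 0.5941 0.2379]
tcp_rot [-3.1398e+00  2.0000e-04  2.8289e+00]
wrist_force [-0.8958 -0.1767  0.2586]
torque [ 0.0115  0.0213 -0.0007]
grip_width 1.002
0.0187
[ 0.41  -0.006  1.604] [ 0.13  0.01 -0.99] [615.2   0.  319.8]
[0.969 0.678 0.736] [-0.34 -0.65 -0.68] [436.2   0.  326.2]
```

View pics/top0.png

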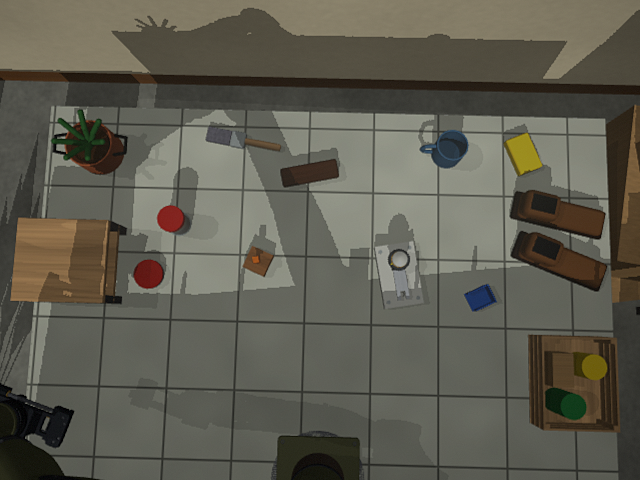

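View pics/scene0.png

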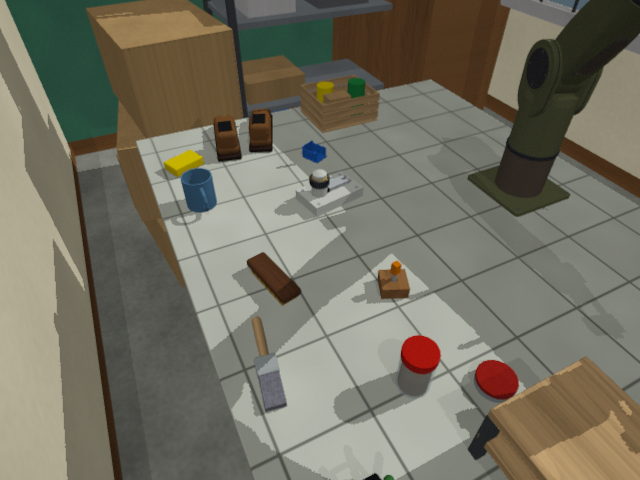

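The top view shows the pin head at about (256,257), the stand's barrel at (399,259), and the arm running down to a notch near (402,297). The scene view shows the pin at (396,267) and the barrel at (319,180). Next I'll measure these from depth.

Run:
```python
from h import *
W={}
for n in('top','scene'):
    c=cam(n);w=world(c);W[n]=w;p=c['pixels'].astype(int)
    hsv=cv2.cvtColor(c['pixels'],cv2.COLOR_RGB2HSV).astype(int)
    reg=(abs(w[...,0]-.5)<.25)&(w[...,1]<.33)&(w[...,1]>-.4)&(c['z_map']>0)
    org=reg&(hsv[...,0]<16)&(hsv[...,1]>200)&(hsv[...,2]>120)&(w[...,2]>.045)
    q=w[org];print(n,'orange',org.sum(),q.mean(0).round(4),q.min(0).round(4),q.max(0).round(4))
    near=reg&(np.hypot(w[...,0]-q[:,0].mean(),w[...,1]-q[:,1].mean())<.06)&(w[...,2]>.02)&(w[...,2]<.04)
    k=w[near];print(' block',near.sum(),k.mean(0).round(4),cv2.minAreaRect((k[:,:2]*1000).astype(np.float32)))
    st=reg&(w[...,1]<-.08)&(w[...,1]>-.35)
    hi=st&(w[...,2]>.085)&(w[...,2]<.12)&(abs(w[...,0]-.5)<.15);d=w[hi];print(' dome',hi.sum(),d.mean(0).round(4),d.max(0).round(4))
    m=d.mean(0)
    ba=st&(np.hypot(w[...,0]-m[0]+.03,w[...,1]-m[1])<.13)&(w[...,2]>.024)&(w[...,2]<.034)
    b=w[ba];print(' base',ba.sum(),b.mean(0).round(4),cv2.minAreaRect((b[:,:2]*1000).astype(np.float32)))
    ar=st&(np.hypot(w[...,0]-m[0],w[...,1]-m[1])<.12)&(w[...,2]>.038)&(w[...,2]<.05)
    r=w[ar];print(' arm',ar.sum(),r.mean(0).round(4),cv2.minAreaRect((r[:,:2]*1000).astype(np.float32)))
    if n=='top': cv2.imwrite('pics/topcrop.png',cv2.resize(np.hstack([c['pixels'][220:320,220:300],c['pixels'][220:320,360:440]]),None,fx=5,fy=5,interpolation=cv2.INTER_CUBIC)[:,:,::-1])
```

```text
top orange 31 [0.5349 0.1678 0.0797] [0.5278 0.1608 0.0727] [0.543  0.1738 0.0872]
 block 501 [0.5344 0.1677 0.0301] ((534.95849609375, 168.6591796875), (61.33864974975586, 60.026851654052734), 66.5843734741211)
 dome 216 [ 0.5435 -0.187   0.0963] [ 0.5667 -0.1636  0.1073]
 base 1433 [ 0.5048 -0.1929  0.0296] ((509.4986267089844, -193.91299438476562), (159.91232299804688, 101.21890258789062), 10.117935180664062)
 arm 315 [ 0.4888 -0.1977  0.0438] ((507.7648620605469, -192.58035278320312), (156.02955627441406, 90.50565338134766), 11.448206901550293)
scene orange 20 [0.5388 0.1773 0.0657] [0.5331 0.1659 0.053 ] [0.5467 0.1803 0.0768]
 block 577 [0.5421 0.1748 0.0276] ((538.803466796875, 170.91490173339844), (63.318580627441406, 60.80397033691406), 67.57756042480469)
 dome 115 [ 0.5497 -0.1796  0.0937] [ 0.5655 -0.1658  0.1   ]
 base 843 [ 0.5193 -0.178   0.0277] ((511.50958251953125, -192.1297607421875), (163.90298461914062, 104.0504379272461), 9.729966163635254)
 arm 223 [ 0.5048 -0.1878  0.0421] ((508.5855712890625, -189.3475341796875), (121.04053497314453, 36.47023391723633), 12.666048049926758)
```

View pics/topcrop.png

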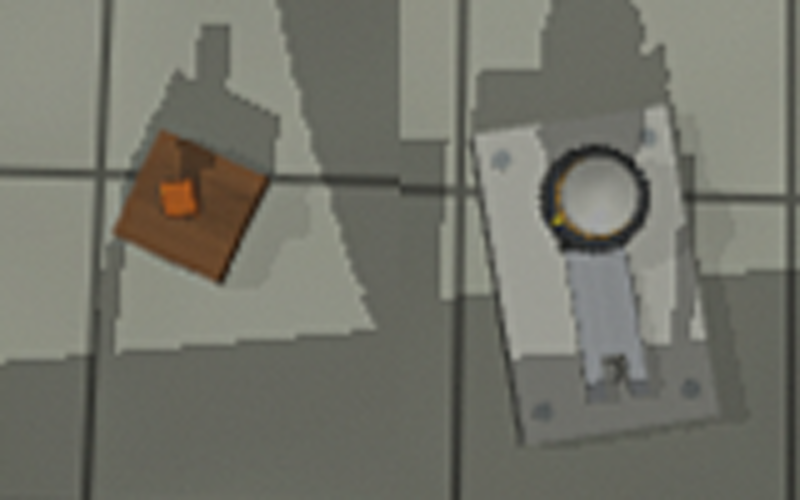

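The crop shows the orange head at about (178,197), the barrel dome at (597,197) and the notch at (615,370). The base rectangle is 160x101 mm at about 10° yaw, which puts the hole near (0.461,-0.202) and the barrel axis near (0.545,-0.187). That agrees with the dome. I'll move above the pin for a near look.

```bash
cat >> h.py <<'E'
def rows(p,yaw,s=None,rp=(np.pi,0)):
    s=s or ctrl.observe()
    R0=Ro.from_euler('xyz',s['tcp_rot']);R1=Ro.from_euler('xyz',[np.pi,0,yaw])
    print('turn deg',np.round((R0.inv()*R1).as_rotvec(degrees=True),2),'shift cm',np.round(R0.inv().apply(np.array(p)-s['eef_pos'])*100,3))
E
python3 -c "
from h import *
rows([.535,.168,.2],2.829)"
```

```text
turn deg [-0.06  0.   -0.01] shift cm [-45.732 -30.016   3.859]
```

>>> {"name": "move_arm", "arguments": {
  "rows": [
    [0,0,0,-45.73,-30.02,3.8,1],
    [0,0,0,-45.73,-30.02,3.8,1],
    [0,0,0,-45.73,-30.02,3.8,1],
    [0,0,0,-45.73,-30.02,3.8,1],
    [0,0,0,-45.73,-30.02,3.8,1],
    [0,0,0,-45.73,-30.02,3.8,1],
    [0,0,0,-45.73,-30.02,3.8,1],
    [0,0,0,-45.73,-30.02,3.8,1],
    [0,0,0,-45.73,-30.02,3.8,1],
    [0,0,0,-45.73,-30.02,3.8,1]
  ]
}}

```text
time: 1.45
eef_pos: [0.5375, 0.163, 0.2]
tcp_rot: [-3.139, 0.002, 2.82]
wrist_force: [-0.2, 1.1, -0.7]
grip_width: 1.0
```

Run:
```python
from h import *
s=ctrl.observe();print(s['eef_pos'].round(4) if hasattr(s['eef_pos'],'round') else s['eef_pos'],s['tcp_rot'],np.round(s['joint_positions'],3))
c=cam('wrist','w1.png');w=world(c);hsv=cv2.cvtColor(c['pixels'],cv2.COLOR_RGB2HSV).astype(int)
print('cam',(-c['R'].T@c['t']).round(3),c['R'][2].round(2))
o=(hsv[...,0]<16)&(hsv[...,1]>180)&(hsv[...,2]>100)&(w[...,2]>.05)&(c['z_map']>0)
q=w[o];print(o.sum(),q.mean(0).round(4),q.min(0).round(4),q.max(0).round(4))
t=q[q[:,2]>q[:,2].max()-.003];print('top',len(t),t.mean(0).round(4),cv2.minAreaRect((t[:,:2]*1000).astype(np.float32)))
```

```text
[0.5375 0.163  0.2   ] [-3.13906685e+00  1.62023665e-03  2.81990399e+00] [-0.224  0.662 -0.257  1.798  0.246  0.713  0.632]
cam [0.466 0.187 0.345] [ 0.28 -0.09 -0.96]
675 [0.5368 0.1678 0.0756] [0.5298 0.1594 0.0532] [0.5469 0.1766 0.0804]
top 453 [0.5386 0.1681 0.0784] ((538.559326171875, 167.99887084960938), (15.61701774597168, 15.411903381347656), 9.560526847839355)
```

View pics/w1.png

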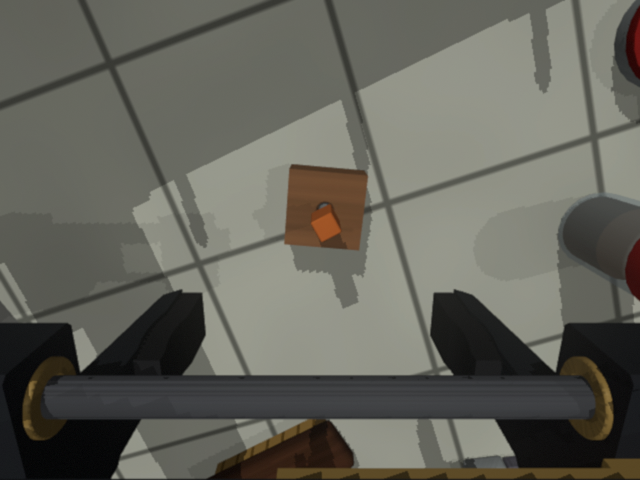

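The wrist view shows the pin head at about (326,224). Its top is at z=0.078 (expected 0.079) and its yaw is 9.6°. I'll turn to 189.6° above it and look again from nearer.

```bash
python3 -c "
from h import *
rows([.5386,.168,.135],np.radians(189.56))"
```

```text
turn deg [-4.000e-02 -1.000e-02 -2.773e+01] shift cm [-0.209  0.251  6.53 ]
```

```bash
python3 -c "
from h import *
rows([.5386,.168,.135],np.radians(189.56),dict(eef_pos=np.array([.535,.168,.2]),tcp_rot=[-np.pi,0,2.829]))
print(ctrl.observe()['eef_pos'],ctrl.observe()['tcp_rot'])"
```

```text
turn deg [ -0.    -0.   -27.47] shift cm [-0.343  0.111  6.5  ]
[0.53584803 0.1663085  0.20029718] [-3.14093014e+00 -5.69612172e-05  2.82443396e+00]
```

>>> {"name": "move_arm", "arguments": {
  "rows": [
    [0,0,-9,-0.34,0.11,2,1],
    [0,0,-18,-0.34,0.11,4,1],
    [0,0,-27.47,-0.34,0.11,6.5,1],
    [0,0,-27.47,-0.34,0.11,6.5,1],
    [0,0,-27.47,-0.34,0.11,6.5,1],
    [0,0,-27.47,-0.34,0.11,6.5,1],
    [0,0,-27.47,-0.34,0.11,6.5,1],
    [0,0,-27.47,-0.34,0.11,6.5,1]
  ]
}}

```text
time: 2.5
eef_pos: [0.5388, 0.1684, 0.1361]
tcp_rot: [3.142, 0.001, -2.975]
wrist_force: [0.4, 0.6, -0.2]
grip_width: 1.004
```

```bash
cat >> h.py <<'E'
def pin(c):
    w=world(c);hsv=cv2.cvtColor(c['pixels'],cv2.COLOR_RGB2HSV).astype(int)
    o=(hsv[...,0]<16)&(hsv[...,1]>180)&(hsv[...,2]>100)&(w[...,2]>.045)&(c['z_map']>0)
    q=w[o];t=q[q[:,2]>np.percentile(q[:,2],90)-.003];print('top',len(t),t.mean(0).round(4),cv2.minAreaRect((t[:,:2]*1000).astype(np.float32)))
def st():
    s=ctrl.observe();print('t',round(s['time'],2),'p',np.round(s['eef_pos'],4),'rpy',np.round(np.degrees(s['tcp_rot']),2),'F',np.round(s['wrist_force'],2),'T',np.round(s['torque'],3),'g',round(s['grip_width'],3),'q',np.round(s['joint_positions'],2))
E
python3 - <<'E'
from h import *
st();c=cam('wrist','w2.png');pin(c)
E
```

```text
t 2.5 p [0.5388 0.1684 0.1361] rpy [ 1.8000e+02  4.0000e-02 -1.7048e+02] F [ 0.35  0.59 -0.21] T [0.049 0.052 0.031] g 1.004 q [-0.18  0.77 -0.35  1.84  0.43  0.61  0.94]
top 851 [0.5381 0.1677 0.0782] ((538.3931884765625, 167.7967987060547), (15.634557723999023, 15.588509559631348), 10.34411334991455)
```

Both near views agree on the pin to within 0.5 mm. I'll descend and grip.

>>> {"name": "move_arm", "arguments": {
  "rows": [
    [0,0,-0.4,0,0,3,0.3],
    [0,0,-0.4,0,0,6,0],
    [0,0,-0.4,0,0,8.6,-0.2],
    [0,0,-0.4,0,0,8.6,-0.3],
    [0,0,-0.4,0,0,8.6,-0.5],
    [0,0,-0.4,0,0,8.6,-1],
    [0,0,-0.4,0,0,8.6,-1],
    [0,0,-0.4,0,0,8.6,-1],
    [0,0,-0.4,0,0,8.6,-1]
  ]
}}

```text
time: 3.68
eef_pos: [0.5391, 0.1685, 0.0503]
tcp_rot: [3.141, 0.001, -2.968]
wrist_force: [-0.9, -1.0, 4.7]
grip_width: 0.18
```

```bash
python3 -c "
from h import *
st()"
```

```text
t 3.67 p [0.5391 0.1685 0.0503] rpy [ 1.7999e+02  6.0000e-02 -1.7006e+02] F [-0.95 -0.95  4.67] T [-0.033  0.055  0.027] g 0.18 q [-0.23  0.9  -0.26  1.87  0.51  0.43  0.88]
```

Gripped at 15.9 mm. I'll lift the pin clear, then carry it over the stand.

```bash
python3 -c "
from h import *
rows([.461,-.202,.155],np.radians(190.),dict(eef_pos=np.array([.5386,.168,.049]),tcp_rot=[-np.pi,0,np.radians(189.96)]))"
```

```text
turn deg [-0.   -0.   -0.04] shift cm [ 14.043 -35.1   -10.6  ]
```

>>> {"name": "move_arm", "arguments": {
  "rows": [
    [0,0,0,0,0,-1,-1],
    [0,0,0,0,0,-3,-1],
    [0,0,0,0,0,-6,-1],
    [0,0,0,0,0,-10.6,-1],
    [0,0,0,0,0,-10.6,-1],
    [0,0,0,0,0,-10.6,-1]
  ]
}}

```text
time: 4.42
eef_pos: [0.5382, 0.1679, 0.1555]
tcp_rot: [-3.141, -0.001, -2.968]
wrist_force: [-0.0, -0.6, -0.5]
grip_width: 0.178
```

>>> {"name": "move_arm", "arguments": {
  "rows": [
    [0,0,0,1.5,-4,0,-1],
    [0,0,0,3.5,-9,0,-1],
    [0,0,0,5.6,-14,0,-1],
    [0,0,0,7.6,-19,0,-1],
    [0,0,0,9.6,-24,0,-1],
    [0,0,0,11.6,-29,0,-1],
    [0,0,0,13.2,-33,0,-1],
    [0,0,0,14.04,-35.1,0,-1],
    [0,0,0,14.04,-35.1,0,-1],
    [0,0,0,14.04,-35.1,0,-1]
  ]
}}

```text
time: 5.68
eef_pos: [0.461, -0.1999, 0.1551]
tcp_rot: [3.14, -0.0, -2.966]
wrist_force: [0.4, 1.0, 0.5]
grip_width: 0.174
```

Run:
```python
from h import *
c=cam('wrist','w3.png');c=cam('wrist','w3.png');st();pin(c)
w=world(c);st_=(abs(w[...,0]-.5)<.13)&(abs(w[...,1]+.19)<.1)
def f(n,lo,hi,cut=None):
    m=st_&(w[...,2]>lo)&(w[...,2]<hi)
    k=w[m];print(n,m.sum(),k.mean(0).round(4),cv2.minAreaRect((k[:,:2]*1000).astype(np.float32)))
f('base',.026,.034);f('arm',.04,.048);f('ring',.079,.087);f('dome',.09,.105)
```

```text
t 5.78 p [ 0.4614 -0.1997  0.1555] rpy [ 1.7993e+02  1.0000e-02 -1.6988e+02] F [0.44 0.63 0.31] T [0.041 0.052 0.006] g 0.18 q [ 0.59  0.69 -0.44  2.    0.53  0.56  1.53]
top 2127 [ 0.4599 -0.2003  0.1831] ((460.7298889160156, -200.09934997558594), (16.534759521484375, 15.835360527038574), 11.083390235900879)
base 12897 [ 0.4689 -0.2038  0.0294] ((483.460693359375, -200.32986450195312), (100.40042114257812, 100.37467193603516), 10.09418773651123)
arm 2482 [ 0.476  -0.2025  0.0433] ((478.16046142578125, -201.1669464111328), (57.983577728271484, 30.078067779541016), 10.301145553588867)
ring 28 [ 0.5352 -0.1742  0.0818] ((536.2266235351562, -185.82351684570312), (4.7258687019348145, 31.12207794189453), 8.368363380432129)
dome 198 [ 0.5541 -0.1878  0.0953] ((548.1588134765625, -188.209716796875), (36.82780838012695, 23.323062896728516), 10.108964920043945)
```

View pics/w3.png

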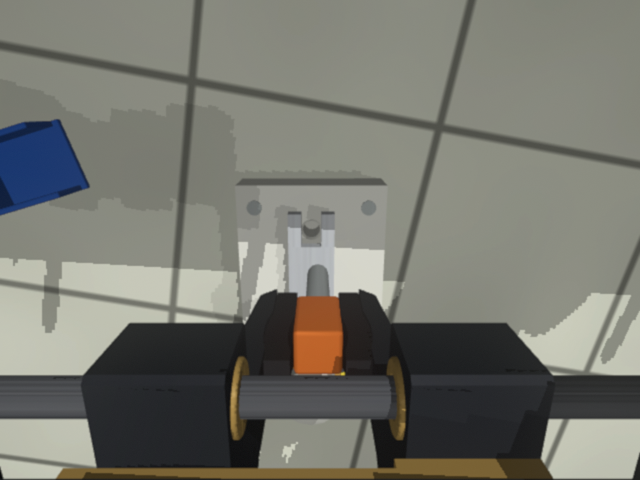

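The wrist view shows the notch with the hole inside it at about (312,230). The pin shank foot is at (318,270), held straight. I'll work out the hole centre exactly.

Run:
```python
from h import *
c=cam('wrist');w=world(c)
g=cv2.cvtColor(c['pixels'],cv2.COLOR_RGB2GRAY)
print(g[214:248:2,296:330:2]);print((w[214:248:2,296:330:2,2]*1000).round().astype(int))
def ray(u,v,z):
    K=c['camera_matrix'];d=c['R'].T@np.linalg.solve(K,[u,v,1]);o=-c['R'].T@c['t'];return o+d*(z-o[2])/d[2]
print(ray(312,230,.03).round(4), 'px for hole est',proj(c,[.4636,-.2039,.03]), 'rim px', [proj(c,[.4636+.00575*np.cos(a),-.2039+.00575*np.sin(a),.03]).round(1) for a in np.arange(4)*np.pi/2+.176])
cv2.imwrite('pics/w3c.png',cv2.resize(c['pixels'][190:300,260:370],(660,660),interpolation=cv2.INTER_CUBIC)[:600,:,::-1])
```

```text
[[114 114 111 144 149 146 132 133 133 134 133 133 130 111 113 111 113]
 [132 131 126 143 150 146 133 133 133 133 133 133 132 128 129 127 129]
 [131 131 127 144 149 150 136 130 131 132 133 133 132 128 129 127 128]
 [132 131 124 142 146 138 128 123 123 123 126 132 132 127 129 127 129]
 [131 131 125 140 127 128 132 133 133 133 130 126 131 128 129 128 130]
 [131 131 125 123 111 133 133 134 133 134 133 128 128 128 130 128 129]
 [130 130 123 112  86 110 132 133 134 135 126  97 123 127 129 127 129]
 [175 176 163 110  81  83  95 112 118 108  91  89 120 138 141 136 129]
 [184 185 171 113  84  83  85  85  86  85  86  90 128 176 182 178 173]
 [184 184 171 117 101  83  86  86  87  86  86  98 132 175 181 179 182]
 [185 184 172 130 117  90  86  86  86  86  92 119 134 175 181 179 182]
 [184 185 172 142 133 109  99  95  96 104 117 125 137 175 181 179 182]
 [184 184 173 132 137 124 114 114 116 120 127 133 139 175 181 179 182]
 [184 185 175 133 133 134 133 132 132 132 133 133 139 177 183 178 182]
 [185 184 173 132 133 133 134 133 134 134 133 134 133 176 182 179 182]
 [184 184 176 135 132 131 133 130 1
[... 785 characters left out ...]
 17  19  26  29  43  44  44  44]
 [ 44  43  43  29  29  27  24  22  23  23  25  28  30  44  43  42  44]
 [ 44  43  44  29  29  27  27  27  28  27  28  30  29  43  44  44  44]
 [ 44  42  44  30  30  29  29  29  29  29  30  30  30  43  44  44  43]
 [ 44  43  43  29  29  29  29  30  30  30  29  29  29  44  43  43  42]
 [ 43  43  43  29  29  28  31  28  30  28  30  29  30  45  43  44  44]
 [ 44  44  42  39  38  37  38  37  36  37  39  38  38  44  43  44  43]
 [ 43  44  43  42  42  41  41  43  42  42  42  41  42  44  42  43  44]]
[ 0.4643 -0.2031  0.03  ] px for hole est [311.02833637 228.75084143] rim px [array([311.1, 236.9]), array([319.6, 228.8]), array([311. , 220.5]), array([302.5, 228.7])]
```

View pics/w3c.png

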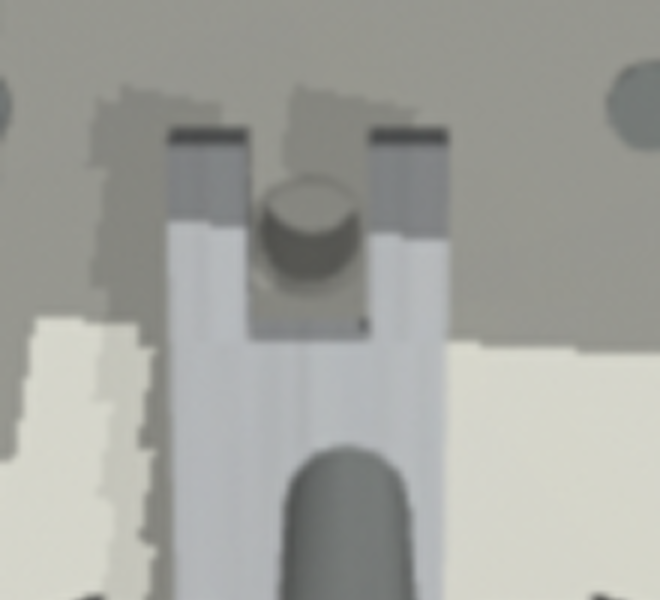

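The crop puts the hole's chamfer ring at about (309,236), which is full-image (311.5,229.3). The shank is centred at about u=347 in the crop (317.8 full). I'll compute the lateral correction from both.

Run:
```python
from h import *
c=cam('wrist');st();s=ctrl.observe()
def ray(u,v,z):
    K=c['camera_matrix'];d=c['R'].T@np.linalg.solve(K,[u,v,1]);o=-c['R'].T@c['t'];return o+d*(z-o[2])/d[2]
print('hole',ray(311.5,229.3,.03).round(4))
w=world(c)
# shank points: z .09-.15 near pin, front surface
m=(np.hypot(w[...,0]-.461,w[...,1]+.2)<.012)&(w[...,2]>.108)&(w[...,2]<.135)
v,u=np.nonzero(m);q=w[m]
print(m.sum(),u.min(),u.max(),v.min(),v.max())
if len(q):
  A=np.c_[2*q[:,:2],np.ones(len(q))];x=np.linalg.lstsq(A,(q[:,:2]**2).sum(1),rcond=None)[0];print('shank axis',x[:2].round(4),'r',np.sqrt(x[2]+(x[:2]**2).sum()).round(4))
  for z in(.112,.12,.128):
    k=q[abs(q[:,2]-z)<.003];print(z,len(k),k.min(0).round(4),k.max(0).round(4))
# arm-based centre line and notch
```

```text
t 5.88 p [ 0.4614 -0.2002  0.1556] rpy [ 1.7996e+02  1.0000e-02 -1.6991e+02] F [ 0.29 -0.1   0.43] T [ 0.026 -0.034 -0.002] g 0.181 q [ 0.59  0.69 -0.44  2.    0.53  0.56  1.53]
hole [ 0.464  -0.2038  0.03  ]
358 306 328 264 290
shank axis [ 0.4611 -0.2004] r 0.0047
0.112 8 [ 0.4565 -0.205   0.1136] [ 0.4603 -0.1959  0.115 ]
0.12 98 [ 0.456  -0.2052  0.117 ] [ 0.4617 -0.1955  0.1229]
0.128 111 [ 0.4562 -0.2051  0.125 ] [ 0.461  -0.1957  0.131 ]
```

>>> {"name": "move_arm", "arguments": {
  "rows": [
    [0,0,0,-0.3,-0.21,1,-1],
    [0,0,0,-0.3,-0.21,2.5,-1],
    [0,0,0,-0.3,-0.21,4,-1],
    [0,0,0,-0.3,-0.21,5,-1],
    [0,0,0,-0.3,-0.21,5.5,-1],
    [0,0,0,-0.3,-0.21,5.5,-1],
    [0,0,0,-0.3,-0.21,5.5,-1],
    [0,0,0,-0.3,-0.21,5.5,-1]
  ]
}}

```text
time: 6.88
eef_pos: [0.4645, -0.2033, 0.1011]
tcp_rot: [-3.141, 0.001, -2.968]
wrist_force: [-1.9, 0.1, -0.3]
grip_width: 0.176
```

Run:
```python
from h import *
c=cam('wrist');st()
cv2.imwrite('pics/w4.png',cv2.resize(c['pixels'][180:380,200:440],(720,600),interpolation=cv2.INTER_CUBIC)[:,:,::-1])
w=world(c);m=(np.hypot(w[...,0]-.464,w[...,1]+.203)<.012)&(w[...,2]>.052)&(w[...,2]<.078)
q=w[m];A=np.c_[2*q[:,:2],np.ones(len(q))];x=np.linalg.lstsq(A,(q[:,:2]**2).sum(1),rcond=None)[0];print('shank axis',m.sum(),x[:2].round(4),'r',np.sqrt(x[2]+(x[:2]**2).sum()).round(4),q[:,2].min())
a=(np.hypot(w[...,0]-.464,w[...,1]+.203)<.11)&(w[...,2]>.026)&(w[...,2]<.034);k=w[a];r=cv2.minAreaRect((k[:,:2]*1000).astype(np.float32));print('base',r)
a=(np.hypot(w[...,0]-.464,w[...,1]+.203)<.035)&(w[...,2]>.04)&(w[...,2]<.047);k=w[a];r=cv2.minAreaRect((k[:,:2]*1000).astype(np.float32));print('arm',r)
```

```text
t 6.92 p [ 0.4645 -0.2033  0.101 ] rpy [-1.7998e+02  4.0000e-02 -1.7006e+02] F [-0.57  0.67 -1.05] T [-0.024  0.051  0.012] g 0.179 q [ 0.53  0.78 -0.35  2.03  0.61  0.43  1.46]
shank axis 304 [ 0.4643 -0.2038] r 0.0047 0.05891956345937202
base ((470.4617919921875, -202.62591552734375), (74.29985046386719, 100.51519012451172), 10.103903770446777)
arm ((467.0130310058594, -203.19557189941406), (35.391883850097656, 30.057292938232422), 10.03206729888916)
```

View pics/w4.png

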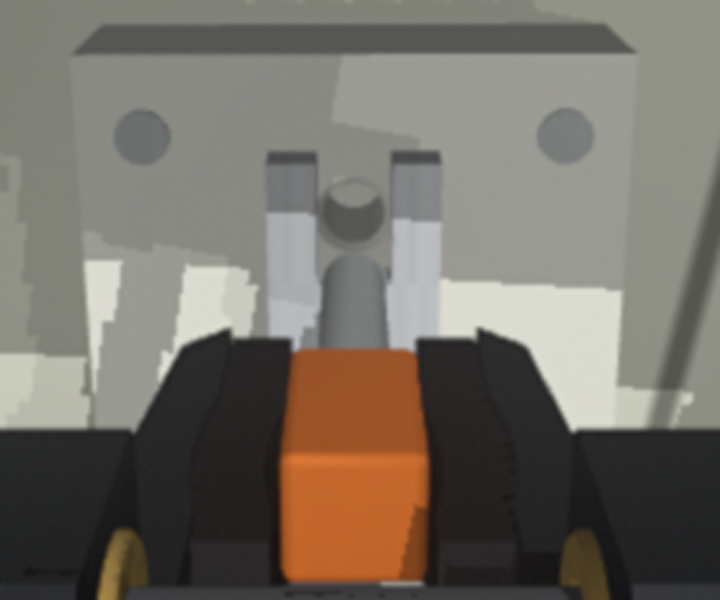

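The crop shows the shank centred laterally on the hole (both at about u=353). The fitted shank axis is within 0.5 mm of the hole estimate. I'll lower it slowly.

>>> {"name": "move_arm", "arguments": {
  "rows": [
    [0,0,0,0.03,0,0.6,-1],
    [0,0,0,0.03,0,1.2,-1],
    [0,0,0,0.03,0,1.7,-1],
    [0,0,0,0.03,0,2.2,-1],
    [0,0,0,0.03,0,2.7,-1],
    [0,0,0,0.03,0,2.9,-1],
    [0,0,0,0.03,0,2.9,-1]
  ]
}}

```text
time: 7.8
eef_pos: [0.464, -0.2031, 0.0716]
tcp_rot: [3.141, -0.0, -2.968]
wrist_force: [0.9, 0.7, -0.5]
grip_width: 0.18
```

```bash
python3 -c "
from h import *
st()"
```

```text
t 7.8 p [ 0.464  -0.2031  0.0716] rpy [ 1.7999e+02 -1.0000e-02 -1.7004e+02] F [ 0.89  0.72 -0.48] T [ 0.065  0.044 -0.033] g 0.18 q [ 0.5   0.83 -0.29  2.04  0.65  0.36  1.42]
```

The foot is below the hole mouth with no contact force, so I'll continue home.

>>> {"name": "move_arm", "arguments": {
  "rows": [
    [0,0,0,0,0,0.5,-1],
    [0,0,0,0,0,1.0,-1],
    [0,0,0,0,0,1.5,-1],
    [0,0,0,0,0,1.8,-1],
    [0,0,0,0,0,1.9,-1],
    [0,0,0,0,0,1.9,-1],
    [0,0,0,0,0,1.9,-1],
    [0,0,0,0,0,1.9,-1]
  ]
}}

```text
time: 8.8
eef_pos: [0.4641, -0.2032, 0.0528]
tcp_rot: [3.142, 0.0, -2.968]
wrist_force: [-0.1, -0.4, -0.2]
grip_width: 0.177
```

```bash
python3 -c "
from h import *
st()"
```

```text
t 8.8 p [ 0.4641 -0.2032  0.0528] rpy [ 1.8000e+02  1.0000e-02 -1.7005e+02] F [-0.07 -0.36 -0.25] T [ 0.042  0.019 -0.008] g 0.177 q [ 0.48  0.87 -0.25  2.05  0.68  0.31  1.4 ]
```

Home, with no residual force. I'll release part-way and retreat straight up.

>>> {"name": "move_arm", "arguments": {
  "rows": [
    [0,0,0,0,0,0,-0.3],
    [0,0,0,0,0,0,-0.3],
    [0,0,0,0,0,0,-0.3],
    [0,0,0,0,0,-1.5,-0.3],
    [0,0,0,0,0,-4,-0.3],
    [0,0,0,0,0,-8,0],
    [0,0,0,0,0,-11,0.5],
    [0,0,0,0,0,-11,1],
    [0,0,0,0,0,-11,1],
    [0,0,0,0,0,-11,1]
  ]
}}

```text
time: 10.05
eef_pos: [0.4632, -0.203, 0.1616]
tcp_rot: [3.141, -0.002, -2.968]
wrist_force: [-0.7, -1.0, 0.7]
grip_width: 0.895
```

Run:
```python
from h import *
c=cam('wrist');st();pin(c)
t=cam('top');w=world(t)
m=(np.hypot(w[...,0]-.545,w[...,1]+.188)<.03)
for lo,hi in((.078,.088),(.092,.11)):
    k=w[m&(w[...,2]>lo)&(w[...,2]<hi)];print(lo,len(k),cv2.minEnclosingCircle((k[:,:2]*1000).astype(np.float32)),k.mean(0).round(4))
```

```text
t 10.1 p [ 0.4633 -0.203   0.1616] rpy [ 1.7994e+02 -1.1000e-01 -1.7004e+02] F [0.54 1.27 0.59] T [0.004 0.017 0.009] g 0.936 q [ 0.6   0.69 -0.46  1.99  0.53  0.59  1.53]
top 632 [ 0.4629 -0.2038  0.0803] ((463.09173583984375, -203.87408447265625), (14.932395935058594, 14.352828979492188), 10.41308879852295)
0.078 152 ((543.5521850585938, -187.5634765625), 27.015287399291992) [ 0.5419 -0.1857  0.0826]
0.092 163 ((544.0167846679688, -187.5101776123047), 18.879873275756836) [ 0.5431 -0.1875  0.0988]
```

The pin stands home: its top is at 0.0803 (expected 0.081), within 1 mm of the hole. Next I'll go over the ring axis at about (0.5478,-0.1885).

```bash
python3 -c "
from h import *
rows([.5478,-.1885,.13],np.radians(190.),dict(eef_pos=np.array([.4640,-.2036,.162]),tcp_rot=[-np.pi,0,np.radians(189.96)]))"
```

```text
turn deg [-0.   -0.   -0.04] shift cm [-8.515  0.038  3.2  ]
```

>>> {"name": "move_arm", "arguments": {
  "rows": [
    [0,0,0,-3,0,0,1],
    [0,0,0,-6,0,0,1],
    [0,0,0,-8.51,0.04,0,1],
    [0,0,0,-8.51,0.04,2,1],
    [0,0,0,-8.51,0.04,3.2,1],
    [0,0,0,-8.51,0.04,3.2,1],
    [0,0,0,-8.51,0.04,3.2,1],
    [0,0,0,-8.51,0.04,3.2,1]
  ]
}}

```text
time: 11.15
eef_pos: [0.548, -0.1883, 0.1313]
tcp_rot: [-3.141, 0.001, -2.968]
wrist_force: [0.9, 0.1, -0.2]
grip_width: 1.0
```

Run:
```python
from h import *
c=cam('wrist','w5.png');st();pin(c);w=world(c)
s=np.array([.5478,-.1885])
for lo,hi,r in((.079,.087,.03),(.066,.079,.035),(.088,.103,.022)):
    k=w[(np.hypot(w[...,0]-s[0],w[...,1]-s[1])<r)&(w[...,2]>lo)&(w[...,2]<hi)]
    if len(k)<5: continue
    A=np.c_[2*k[:,:2],np.ones(len(k))];x=np.linalg.lstsq(A,(k[:,:2]**2).sum(1),rcond=None)[0]
    print(lo,len(k),'fit',x[:2].round(4),np.sqrt(x[2]+(x[:2]**2).sum()).round(4),cv2.minEnclosingCircle((k[:,:2]*1000).astype(np.float32)))
```

```text
t 11.2 p [ 0.548  -0.1883  0.1313] rpy [-1.7998e+02  5.0000e-02 -1.7006e+02] F [ 0.25  0.16 -0.51] T [0.02  0.037 0.032] g 0.997 q [ 0.5   0.8  -0.44  1.79  0.52  0.66  1.51]
top 1200 [ 0.4639 -0.2037  0.0803] ((463.9840393066406, -203.60862731933594), (14.710169792175293, 15.039739608764648), 10.189505577087402)
0.079 3261 fit [ 0.5484 -0.1887] 0.0234 ((547.647216796875, -188.74435424804688), 27.332536697387695)
0.066 590 fit [ 0.5476 -0.1888] 0.0264 ((547.2460327148438, -188.8058624267578), 27.027469635009766)
0.088 4817 fit [ 0.5462 -0.1891] 0.0132 ((547.4217529296875, -188.90773010253906), 19.24890899658203)
```

View pics/w5.png

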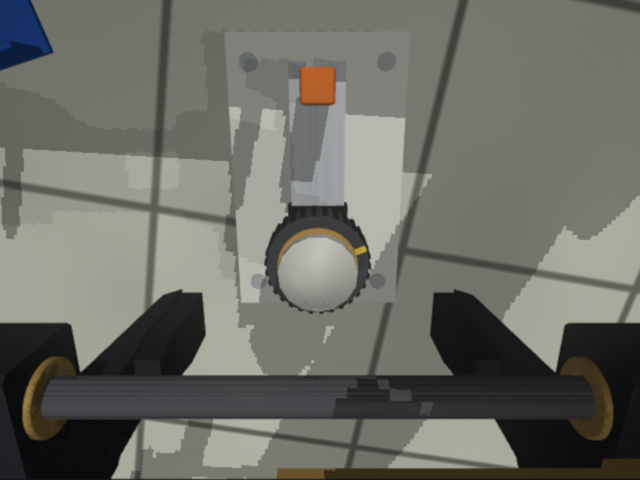

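The wrist view shows the pin head at (318,86) in the notch and the dome and ring at about (318,265), well centred between the fingers. The ring fit is (0.5476,-0.1888) with radius 26.4 mm, which matches. I'll descend and grip.

>>> {"name": "move_arm", "arguments": {
  "rows": [
    [0,0,0,0,0,3,1],
    [0,0,0,0,0,5.5,1],
    [0,0,0,0,0,7.2,1],
    [0,0,0,0,0,7.2,1],
    [0,0,0,0,0,7.2,0.4],
    [0,0,0,0,0,7.2,0.25],
    [0,0,0,0,0,7.2,-1],
    [0,0,0,0,0,7.2,-1],
    [0,0,0,0,0,7.2,-1],
    [0,0,0,0,0,7.2,-1]
  ]
}}

```text
time: 12.45
eef_pos: [0.548, -0.1884, 0.059]
tcp_rot: [-3.141, 0.0, -2.968]
wrist_force: [-0.0, -1.0, 2.4]
grip_width: 0.581
```

```bash
python3 -c "
from h import *
st()"
```

```text
t 12.45 p [ 0.548  -0.1884  0.059 ] rpy [-1.7997e+02  3.0000e-02 -1.7006e+02] F [-0.04 -0.99  2.4 ] T [-0.126  0.031  0.029] g 0.581 q [ 0.46  0.91 -0.36  1.82  0.6   0.52  1.44]
```

Gripped at 51 mm. I'll turn clockwise (+az) 45°, still short of the earliest seating point.

>>> {"name": "move_arm", "arguments": {
  "rows": [
    [0,0,4,0,0,0.005,-1],
    [0,0,9,0,0,0.012,-1],
    [0,0,15,0,0,0.02,-1],
    [0,0,21,0,0,0.03,-1],
    [0,0,27,0,0,0.037,-1],
    [0,0,33,0,0,0.045,-1],
    [0,0,39,0,0,0.053,-1],
    [0,0,43,0,0,0.06,-1],
    [0,0,45,0,0,0.062,-1],
    [0,0,45,0,0,0.062,-1]
  ]
}}

```text
time: 13.7
eef_pos: [0.5479, -0.189, 0.0584]
tcp_rot: [-3.141, 0.001, 2.53]
wrist_force: [-0.1, -3.1, 4.5]
grip_width: 0.58
```

```bash
python3 -c "
from h import *
st()
c=cam('wrist','w6.png');pin(c);cam('scene','s6.png');st()"
```

```text
t 13.7 p [ 0.5479 -0.189   0.0584] rpy [-1.7996e+02  6.0000e-02  1.4496e+02] F [-0.05 -3.12  4.46] T [-0.653  0.1    0.082] g 0.58 q [ 0.35  0.89 -0.17  1.83  0.31  0.44  0.92]
top 2853 [ 0.463  -0.1978  0.0801] ((462.9479675292969, -198.14442443847656), (15.644253730773926, 16.217912673950195), 9.428203582763672)
t 13.8 p [ 0.5479 -0.189   0.0583] rpy [-1.7997e+02  5.0000e-02  1.4496e+02] F [-0.08 -4.01  5.1 ] T [-0.791  0.154  0.094] g 0.583 q [ 0.35  0.89 -0.17  1.83  0.31  0.44  0.92]
```

Running torque Tz is about 0.09 N m, as expected. The pin has leaned a little as it took up slack and is within limits. I'll go on in steps small enough that seating part-way through one cannot pass about 0.7 N m.

>>> {"name": "move_arm", "arguments": {
  "rows": [
    [0,0,4,0,0,0.005,-1],
    [0,0,8,0,0,0.011,-1],
    [0,0,12,0,0,0.017,-1],
    [0,0,16,0,0,0.022,-1],
    [0,0,18,0,0,0.025,-1],
    [0,0,18,0,0,0.025,-1],
    [0,0,18,0,0,0.025,-1]
  ]
}}

```text
time: 14.68
eef_pos: [0.5477, -0.1891, 0.0581]
tcp_rot: [-3.141, 0.001, 2.216]
wrist_force: [-0.4, -3.4, 6.5]
grip_width: 0.585
```

```bash
python3 -c "
from h import *
st()"
```

```text
t 14.68 p [ 0.5477 -0.1891  0.0581] rpy [-1.7998e+02  6.0000e-02  1.2694e+02] F [-0.43 -3.37  6.5 ] T [-0.876  0.213  0.07 ] g 0.585 q [ 0.31  0.89 -0.1   1.83  0.19  0.43  0.72]
```

>>> {"name": "move_arm", "arguments": {
  "rows": [
    [0,0,3,0,0,0,-1],
    [0,0,6,0,0,0,-1],
    [0,0,9,0,0,0.0,-1],
    [0,0,9,0,0,0.0,-1],
    [0,0,9,0,0,0.0,-1]
  ]
}}

```text
time: 15.3
eef_pos: [0.5476, -0.1892, 0.0579]
tcp_rot: [-3.141, 0.001, 2.057]
wrist_force: [-0.8, -4.1, 4.9]
grip_width: 0.584
```

```bash
python3 -c "
from h import *
st()"
```

```text
t 15.3 p [ 0.5476 -0.1892  0.0579] rpy [-1.7997e+02  6.0000e-02  1.1788e+02] F [-0.84 -4.06  4.93] T [-1.102  0.27   0.13 ] g 0.584 q [ 0.29  0.89 -0.06  1.83  0.12  0.42  0.62]
```

>>> {"name": "move_arm", "arguments": {
  "rows": [
    [0,0,3,0,0,0,-1],
    [0,0,6,0,0,0,-1],
    [0,0,8,0,0,0.01,-1],
    [0,0,8,0,0,0.01,-1],
    [0,0,8,0,0,0.01,-1]
  ]
}}

```text
time: 15.92
eef_pos: [0.5475, -0.1892, 0.0579]
tcp_rot: [-3.141, 0.001, 1.919]
wrist_force: [-1.6, -5.5, 5.3]
grip_width: 0.58
```

```bash
python3 -c "
from h import *
st();cam('top');st()"
```

```text
t 15.93 p [ 0.5475 -0.1892  0.0579] rpy [-1.7997e+02  8.0000e-02  1.0994e+02] F [-1.56 -5.48  5.33] T [-1.152  0.38   0.36 ] g 0.58 q [ 0.27  0.89 -0.03  1.83  0.07  0.41  0.54]
t 15.97 p [ 0.5475 -0.1892  0.0579] rpy [-1.7997e+02  7.0000e-02  1.0994e+02] F [-0.97 -4.76  6.46] T [-1.159  0.345  0.38 ] g 0.58 q [ 0.27  0.89 -0.03  1.83  0.07  0.41  0.54]
```

The ring is seated: Tz is about 0.37 N m. At 0.052 N m/deg, another 4.5° should give about 0.6.

>>> {"name": "move_arm", "arguments": {
  "rows": [
    [0,0,2,0,0,0,-1],
    [0,0,3.5,0,0,0,-1],
    [0,0,4.5,0,0,0,-1],
    [0,0,4.5,0,0,0,-1],
    [0,0,4.5,0,0,0,-1],
    [0,0,4.5,0,0,0,-1]
  ]
}}

```text
time: 16.73
eef_pos: [0.5475, -0.1893, 0.0579]
tcp_rot: [-3.141, 0.001, 1.841]
wrist_force: [-2.2, -5.8, 5.7]
grip_width: 0.581
```

Run:
```python
from h import *
st();T=[]
for i in range(3): cam('top');T.append(ctrl.observe()['torque'][2])
print(T)
```

```text
t 16.73 p [ 0.5475 -0.1893  0.0579] rpy [-1.7997e+02  8.0000e-02  1.0549e+02] F [-2.23 -5.76  5.72] T [-1.196  0.396  0.552] g 0.581 q [ 0.26  0.89 -0.02  1.84  0.03  0.41  0.49]
[np.float64(0.5403831928844935), np.float64(0.5279715027978649), np.float64(0.5559435900543335)]
```

Tz is about 0.545. I'll add 1.5° for margin over half a newton-metre.

>>> {"name": "move_arm", "arguments": {
  "rows": [
    [0,0,1,0,0,0,-1],
    [0,0,1.5,0,0,0,-1],
    [0,0,1.5,0,0,0,-1],
    [0,0,1.5,0,0,0,-1],
    [0,0,1.5,0,0,0,-1]
  ]
}}

```text
time: 17.5
eef_pos: [0.5474, -0.1893, 0.0579]
tcp_rot: [-3.141, 0.001, 1.815]
wrist_force: [-1.9, -6.0, 6.6]
grip_width: 0.581
```

Run:
```python
from h import *
st();T=[]
for i in range(3): cam('top');T.append(ctrl.observe()['torque'][2])
print(T)
c=cam('scene');cv2.imwrite('pics/s7.png',cv2.resize(c['pixels'][140:230,270:390],(800,600),interpolation=cv2.INTER_CUBIC)[:,:,::-1])
```

```text
t 17.5 p [ 0.5474 -0.1893  0.0579] rpy [-1.7997e+02  9.0000e-02  1.0400e+02] F [-1.91 -6.04  6.61] T [-1.138  0.426  0.644] g 0.581 q [ 0.26  0.89 -0.01  1.84  0.02  0.41  0.48]
[np.float64(0.5849527331328963), np.float64(0.626056990577075), np.float64(0.6453305495879046)]
```

View pics/s7.png

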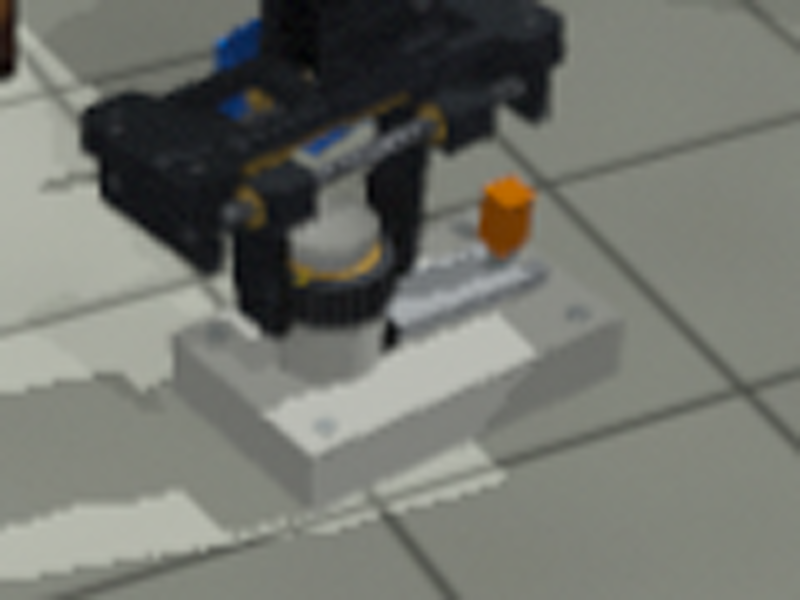

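The view shows the pin (505,215) upright and down in the notch, with the ring on the neck. Tz is about 0.62 N m. I'll release and go up.

>>> {"name": "move_arm", "arguments": {
  "rows": [
    [0,0,0,0,0,0,0.45],
    [0,0,0,0,0,0,0.45],
    [0,0,0,0,0,0,0.45],
    [0,0,0,0,0,-1,0.45],
    [0,0,0,0,0,-3,0.45],
    [0,0,0,0,0,-7,0.45],
    [0,0,0,0,0,-12,0.45],
    [0,0,0,0,0,-15,0.45],
    [0,0,0,0,0,-15,0.45],
    [0,0,0,0,0,-15,0.45]
  ]
}}

```text
time: 18.95
eef_pos: [0.5471, -0.1879, 0.2073]
tcp_rot: [-3.141, -0.001, 1.814]
wrist_force: [-0.3, 0.5, 0.0]
grip_width: 0.727
```

Run:
```python
from h import *
c=cam('wrist','w8.png');st();pin(c);w=world(c)
k=w[(np.hypot(w[...,0]-.5476,w[...,1]+.1888)<.028)&(w[...,2]>.077)&(w[...,2]<.087)];print('ring top',len(k),np.median(k[:,2]),cv2.minEnclosingCircle((k[:,:2]*1000).astype(np.float32)))
k=w[(np.hypot(w[...,0]-.5476,w[...,1]+.1888)>.03)&(np.hypot(w[...,0]-.5476,w[...,1]+.1888)<.11)&(w[...,2]>.04)&(w[...,2]<.047)];print('arm',len(k),cv2.minAreaRect((k[:,:2]*1000).astype(np.float32)))
b=w[(np.hypot(w[...,0]-.51,w[...,1]+.19)<.11)&(w[...,2]>.026)&(w[...,2]<.034)];print('base',cv2.minAreaRect((b[:,:2]*1000).astype(np.float32)))
```

```text
t 19.0 p [ 0.5469 -0.1878  0.2068] rpy [-1.7990e+02 -7.0000e-02  1.0396e+02] F [-0.17 -0.17  0.14] T [-0.078  0.103  0.002] g 0.725 q [ 0.26  0.66 -0.01  1.75  0.01  0.73  0.48]
top 461 [ 0.4632 -0.197   0.08  ] ((463.2640075683594, -196.94248962402344), (14.689827919006348, 15.063236236572266), 7.582251071929932)
ring top 1927 0.08028923276554936 ((547.5195922851562, -188.8692626953125), 27.07526206970215)
arm 2910 ((485.5613708496094, -197.4404754638672), (72.33544921875, 30.64581871032715), 8.06920337677002)
base ((513.0316162109375, -195.18092346191406), (160.5525360107422, 100.60273742675781), 10.156271934509277)
```

View pics/w8.png

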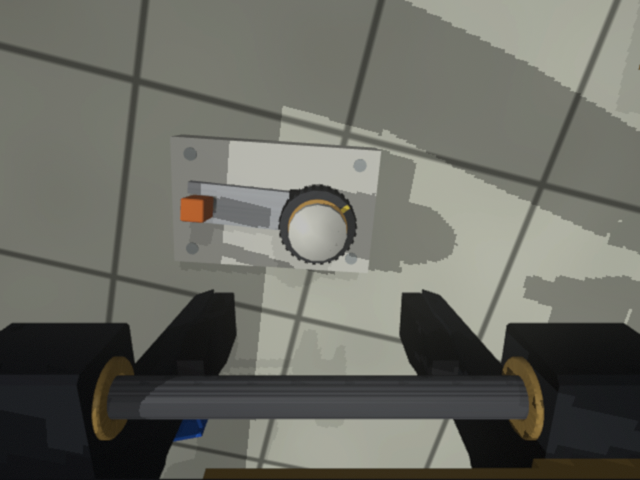

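Pin, arm (2.1° off straight, or 0.037 rad) and ring are all within limits, and the gripper is clear at z=0.207. Handing in.

```bash
python3 -c "
from h import *
print(ctrl.job_done())"
```

```text
the job is handed in; nothing more can be done
None
```

The stand is locked: the stop pin is in the hole through the notch, and the lock ring is turned down to about 0.62 N m. I handed the job in at about 19 s; it gave no verdict.

- **Pin:** The pin went in with no measurable contact force. It now leans slightly under the arm's load. The top of its head is about 7 mm to one side, so I estimate the head centre at about 5.5 mm off the axis, against the 10 mm allowed. Its top is at 0.080 m, 1 mm below the 0.081 m for a fully home pin.
- **Ring:** It turned about 86° clockwise in all. It ran at about 0.1 N m, sat down after roughly 75°, and the last readings were 0.59 to 0.65 N m. I couldn't confirm its final height closely by camera. Its top read 0.0803 m against an expected 0.082 m, and the wrist camera reads about 1 mm low, so I relied on the rise in torque to show it was seated.
- **Barrel:** It sits about 2.1° (0.037 rad) from straight; the limit is 0.08 rad.
- **Release:** The gripper was open and clear at 0.207 m, with forces near zero. I kept the arm clear of the jar, brush, heel guard and tin but didn't re-measure their positions at the end.

The top camera put points about 3.5 mm short in x compared with the wrist camera. I used the wrist camera, which agreed with the gripper's own position to under 1 mm.

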